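# Unclamp a pressed cuff blank and clear the pressing stack

## Task

The glue on the cuff blank has set: first swing the hold-down clamp's arm up and back until it stays open by itself, and leave it open. Then take the pressing stack apart from the top down and put each piece on its own place before taking the next: the round steel puck on the round cork coaster, the square steel bench block squared up on the square rubber pad, the wooden caul lengthwise in the shallow plywood tray, and the brass cuff blank lying flat across both rails of the wooden drying rack. Centre each piece on its place and set it down rather than dropping it.

Things in the scene. Friction and masses are not known exactly. Their poses are not given: they have to be found in the camera images.
- clamp (a joint): hinge of the sprung hold-down arm, a steel bar whose rubber foot presses on the puck. About 0 rad: closed, arm level; grows as its free end swings up and back over the hinge, to a stop at 1.95 rad (21 degrees past upright). The spring pulls it shut below about 1.0 rad and throws it open and holds it beyond about 1.1; lifting takes 3 to 5 N at the handle.
- clamp_handle (a point): centre of the handle at the arm's free end: black rubber roller, 20 mm diameter, 24 mm long along the hinge direction; pinched by its flat ends it pivots in the fingers. 111 mm above the table when closed, 35 mm before the puck's centre. Frame turns with the arm: y along the hinge; closed, x is level towards the hinge, z up. Hinge axis: 120 mm along +x, 12 mm along -z of this frame.
- puck: dark steel disc, 40 mm diameter, 16 mm thick, about 0.15 kg, top of the stack, under the clamp's foot. Origin: centre of its underside (as for all the loose pieces); z up.
- block: bright steel square bench block, 58 x 58 x 20 mm, about 0.5 kg, second in the stack, under the puck. Origin: centre of its underside; x and y along its sides.
- caul: plain wooden pressing board, 90 x 50 x 15 mm, third in the stack, under the block, its ends showing. Origin: centre of its underside; x along its 90 mm length.
- blank: brass cuff blank with dark inlay, 140 x 40 x 6 mm, round ends, bottom of the stack, on a 26 mm wide rib 26 mm above the table, so fingers can reach 12 mm below it at its long sides. Rib's base plate: 70 mm wide, 10 mm thick. Hinge post: 110 mm high, 85 mm from the stack's centre along the arm. Origin: centre of underside; x along its length, away from the robot, towards the hinge.
- coaster: round cork coaster, 72 mm diameter, 8 mm thick, fixed: the puck's place. Origin: centre of its underside, on the table.
- pad: square black rubber pad, 84 x 84 x 10 mm, fixed: the bench block's place. Origin: centre of its underside, on the table; x and y along its sides.
- tray: shallow open plywood tray, 130 x 104 mm outside, walls 5 mm thick, rim 9 mm above the table, floor 5 mm above the table, fixed: the caul's place. Origin: centre of its underside, on the table; x along its 130 mm length.
- rack: low wooden drying rack, fixed: two parallel rails 12 mm wide, 70 mm long and 24 mm high, their centre lines 76 mm apart, joined by two low slats 6 mm high: the blank's place, the blank's length across both rails. Origin: on the table, midway between the rails; x runs from rail to rail (the blank's length goes along x), y along the rails.
Mind the look-alikes: they are no part of the job. Leave any turquoise look-alike of the block alone. Several things have the shape of the rack; the one meant has the colours described above.

How it is judged:
By the outcome, as a careful person would: the job done as asked, in the order asked, and still so for the second after the job is handed in, with the robot touching nothing.
It also fails if it takes over 144 s, if anything falls off the work surface, if the arm or the gripper's body presses on something with over 40 N, if the wrist force passes 120 N, or if a joint passes its speed limit or range.

## Robot

A 6-joint arm with a two-finger parallel gripper is mounted at the origin on the work surface. World frame = base frame: x ahead of the robot, y to its left, z up, the work surface at z = 0. Lengths are in mm, angles in rad, forces in N, time in s.
With the tool pointing down it reaches from about 350 to 775 mm from the base axis. Payload 7.3 kg.
Tool frame: the origin (TCP) lies midway between the tips of the shut fingers; the grasp point (between the pads) lies 19 mm behind it; z points along the fingers, y is the line along which they close (so a half turn about z gives the same grasp; the last joint's range is limited). The gripper opens to 92 mm and grips with 3 to 60 N. Pads are 19 mm wide; open, the fingers measure 130 mm over their backs; the gripper's body (75 mm by 190 mm) begins 47 mm behind the grasp point.
Start: joints at [-1.394, 0.342, 1.524, -0, 1.275, -0.146], TCP at [166.565, -497.897, 226.741] pointing down, gripper open.
Joint ranges: [-2.53, 2.53], [-0.77, 2.02], [0.04, 2.7], [-1, 4.14], [0.28, 2.66], [-3.11, 3.11]. Speed limits (rad/s): [2.57, 2.57, 3.14, 3.14, 3.14, 3.14].

## Interface

Orientations are given as [roll, pitch, yaw] about the fixed x, y, z axes, in that order (R = Rz(yaw) Ry(pitch) Rx(roll)).
In Python, from plant import * gives the robot as it stands.
- The arm moves only by the tool step_arm, never from a script. Its argument "deltas" is one flat list of numbers, 5 for each row, row after row: the shift along the world's x, y, z in mm, then the turn about the world's z in degrees, then the finger opening in mm, from 0 to 91.8. In form: [tx, ty, tz, turn, gripper, tx, ty, tz, turn, gripper, ...]. A call has exactly 10 rows; each row shifts and turns the commanded pose from where the row before left it; what a row does not reach is not made up. A row lasts 1/8 s, in which the tool goes at most 62.5 mm and 10.7 degrees, less where a joint would pass 70% of its speed; a pose out of reach is approached as far as the arm can. A call is refused whole if a number of a shift passes 62.5 or a number of a turn 10.7, either way. A call with a gripper value outside its range is refused whole. The fingers move at their own pace and stop on an object; the grip force is fixed at half the most. Time passes only in rows, so rows that do not move let the fingers close, or fill a call up. It gives the time, the measured TCP pose, the force, the opening and the grip force at its end, in the units of the state.
- get_obs(): the state, without advancing time (a new reading comes with each control period).
- capture(name): name is "scene" or "top"; returns the picture (480x640x3 uint8, red, green, blue); there is no depth.
- camera_params(name): a dict with "mtx" (3x3 intrinsics, pixels), "rvec" (rotation vector, rad) and "tvec" (3), from world to camera coordinates, as OpenCV has them. Camera axes: x right, y down, z forward; pixel columns grow to the right and rows downward; lengths in mm; the calibration is good to about 2 mm. A picture is of the moment at which its call begins. camera_params takes no time and is no camera call.
- close_job(): hands the job in; it is judged then, once.
The state is a dict: "time": time; "joint_positions": joint angles; "dq": joint speeds; "tau": joint torques, N m; "tool_pos": TCP position; "tcp_rot": TCP orientation; "contact_force": force on the tool from outside, world axes, zero at the start; "moment": the same for the moment, N m; "grip_width": finger opening in mm; "finger_force": force on a finger pad.
Only numpy, scipy, OpenCV 4.12 (cv2) and the standard library are available. Lean on these libraries where they do the work, as an engineer would, in place of code of your own. Each camera call takes 0.05 s, during which the arm holds its last target. There are 200 camera calls.

## Working session

There is one attempt and no reset: what is moved stays moved. The work goes in short steps, Python scripts to look and compute and a tool call to move; the robot and the scene stay as the last step left them, time stands still between calls to the robot, and variables do not carry over. Pictures are saved under pics/ and viewed, at most 14 in all, crops included, and the job is handed in when it is done.

Besides the shell and the picture viewer there is one more tool, called after ">>>" as name(argument=value, ...) on one line, values as JSON. step_arm: Moves the arm, as the interface text tells. Its arguments: {"type":"object","properties":{"deltas":{"type":"array","items":{"type":"number"}}},"required":["deltas"]}

```bash
ls; mkdir -p pics; python3 - <<'E'
from plant import *
import cv2
for n in("scene","top"):
    im=capture(n); cv2.imwrite(f"pics/{n}0.png",im[:,:,::-1]); print(n,camera_params(n))
print(get_obs())
E
```

```text
pics
scene {'mtx': array([[491.30858997,   0.        , 315.02475113],
       [  0.        , 491.30858997, 238.45546132],
       [  0.        ,   0.        ,   1.        ]]), 'rvec': array([ 0.75400357,  2.72655303, -0.87069526]), 'tvec': array([ 461.30438451, -113.29665406, 1156.55672895])}
top {'mtx': array([[498.28217406,   0.        , 319.25137722],
       [  0.        , 498.28217406, 241.13444142],
       [  0.        ,   0.        ,   1.        ]]), 'rvec': array([ 2.11980824, -2.17011017,  0.17790627]), 'tvec': array([ -40.95170812,  495.19039971, 1143.90959115])}
{'time': 0.1, 'joint_positions': array([-1.39400763e+00,  3.42659729e-01,  1.52491667e+00,  1.26757967e-06,
        1.27540910e+00, -1.45978411e-01]), 'dq': array([ 0.00122677, -0.0020852 , -0.00483414,  0.00110762,  0.00062377,
        0.00019614]), 'tau': array([ 1.73006312e-03, -4.32003951e+01, -2.44695979e+01,  7.19945692e-02,
        5.25556575e-02, -4.63798779e-05]), 'tool_pos': array([ 166.49331977, -497.51676509,  226.1126778 ]), 'tcp_rot': array([-3.14021479e+00, -2.03803943e-04,  3.22766595e-01]), 'contact_force': array([-0.54613774,  0.38082656, -0.68618632]), 'moment': array([-0.02349407,  0.01162703,  0.0009287 ]), 'finger_force': 0.0, 'grip_width': 91.43772382495703}
```

View pics/top0.png

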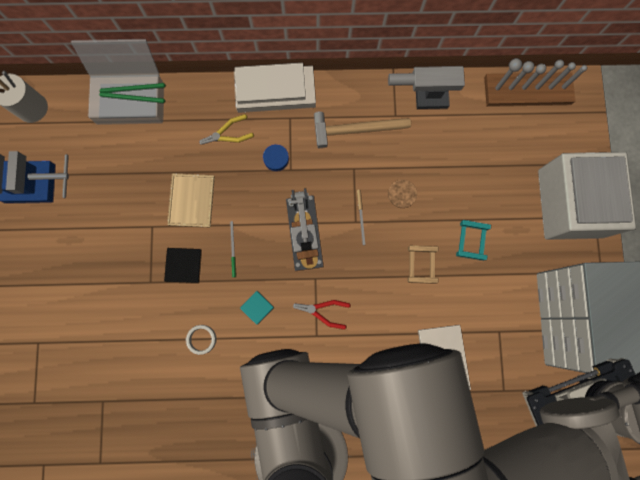

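View pics/scene0.png

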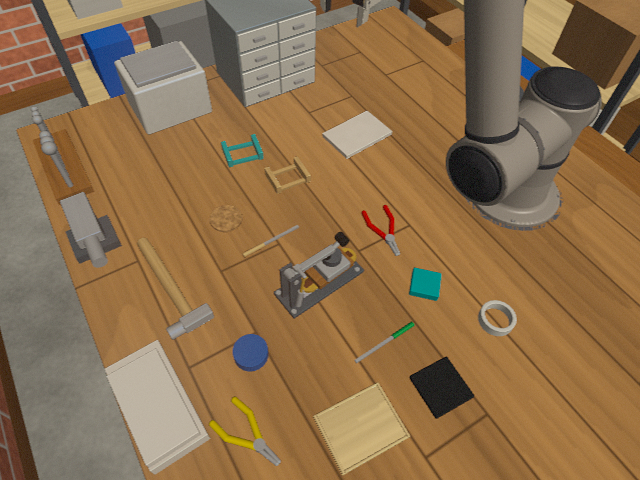

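The wooden rack is at top px (423,264) and scene px (287,175). A turquoise rack look-alike is at top (474,240). The wooden one fits the description. The turquoise block at (257,307) is to be left alone, and the blue disc at (276,157) isn't cork. The coaster is at (403,194), the pad at (183,265), the tray at (191,200) and the stack near (305,232). Next I'll confirm with enlarged crops.

```bash
cat > h.py <<'E'
import numpy as np, cv2
from plant import *
def P(n):
    c=camera_params(n); return c["mtx"],cv2.Rodrigues(c["rvec"])[0],np.array(c["tvec"]).ravel()
def back(n,uv,z):
    K,R,t=P(n); uv=np.atleast_2d(np.array(uv,float)); out=[]
    for u,v in uv:
        d=R.T@np.linalg.solve(K,[u,v,1]); C=-R.T@t; out.append(C+d*(z-C[2])/d[2])
    return np.array(out)
def proj(n,X):
    c=camera_params(n); return cv2.projectPoints(np.atleast_2d(np.array(X,float)),c["rvec"],c["tvec"],c["mtx"],None)[0][:,0]
E
python3 - <<'E'
import cv2,numpy as np
t=cv2.imread("pics/top0.png"); s=cv2.imread("pics/scene0.png")
cv=np.zeros((600,800,3),np.uint8)
def cr(im,x,y,w,h,f): return cv2.resize(im[y:y+h,x:x+w],None,fx=f,fy=f,interpolation=cv2.INTER_CUBIC)
cv[:400,:240]=cr(t,280,180,60,100,4)
cv[:320,240:640]=cr(t,380,175,100,80,4)[:320]
cv[320:480,240:640]=cr(t,380,245,100,40,4)
cv2.imwrite("pics/c1.png",cv)
cv=cr(s,265,225,110,100,6); cv2.imwrite("pics/c2.png",cv)
cv=np.hstack([cr(t,155,165,70,125,4.5),cr(t,400,215,95,125,4.5)[:562]]);print(cv.shape); cv2.imwrite("pics/c3.png",cv)
E
```

```text
(562, 743, 3)
```

View pics/c1.png

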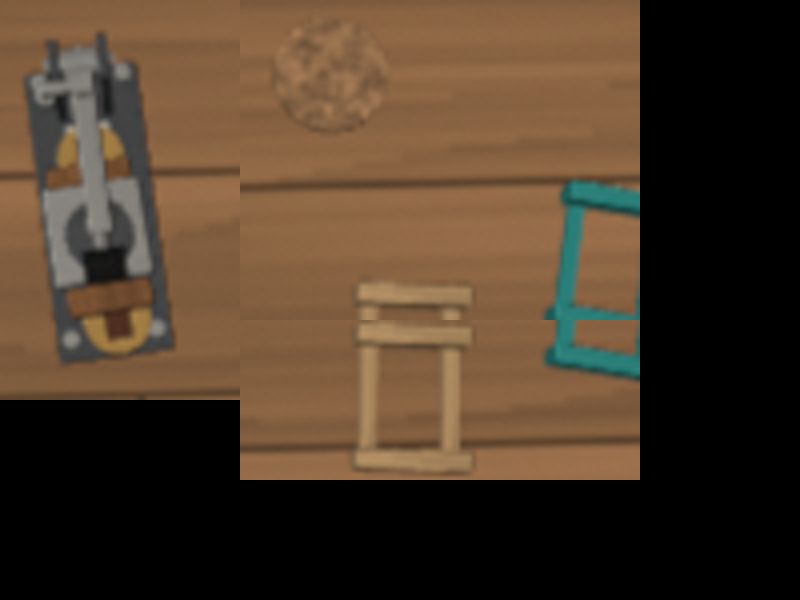

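View pics/c2.png

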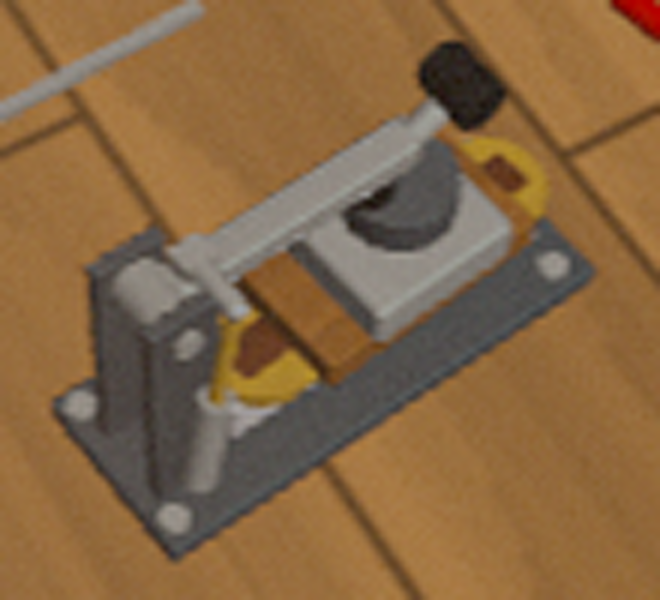

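View pics/c3.png

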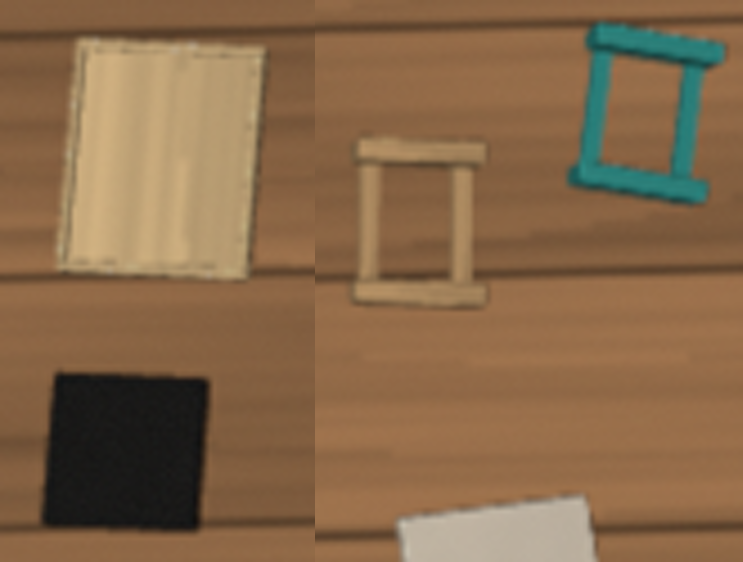

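```bash
cat > fit.py <<'E'
from h import *
from scipy.optimize import least_squares, minimize
def tf(p,X):
    c,s=np.cos(p[2]),np.sin(p[2]); X=np.array(X,float)
    return np.c_[p[0]+c*X[:,0]-s*X[:,1],p[1]+s*X[:,0]+c*X[:,1],X[:,2]]
def fitpts(obs,p0):  # obs: (cam, X, uv)
    f=lambda p: np.concatenate([(proj(n,tf(p,[X]))-uv).ravel() for n,X,uv in obs])
    r=least_squares(f,p0,loss='soft_l1'); print(np.round(r.fun.reshape(-1,2),1).tolist()); return r.x
def box(lx,ly,z0,z1): return [(sx*lx/2,sy*ly/2,z) for sx in(-1,1) for sy in(-1,1) for z in(z0,z1)]
def iou(p,X,masks):
    s=0
    for n,m in masks.items():
        a=np.zeros(m.shape,np.uint8); h=cv2.convexHull(proj(n,tf(p,X)).astype(np.float32))
        cv2.fillConvexPoly(a,np.round(h*16).astype(np.int32),1,cv2.LINE_AA,4)
        s-=(a&m).sum()/(a|m).sum()
    return s
def comp(m,uv):
    k,l=cv2.connectedComponents(m.astype(np.uint8)); return (l==l[uv[1],uv[0]]).astype(np.uint8)
E
cat > run1.py <<'E'
from fit import *
I={n:cv2.imread(f"pics/{n}0.png") for n in("top","scene")}
H={n:cv2.cvtColor(I[n],cv2.COLOR_BGR2HSV) for n in I}
c1=lambda x,y:np.array([280+x/4,180+y/4]); c2=lambda x,y:np.array([265+x/6,225+y/6]); c3=lambda x,y:np.array([400+(x-315)/4.5,215+y/4.5])
g=back("top",[c1(98,230)],67)[0]; print("stack guess",g)
b=29
ob=[("top",(b,b,67),c1(43,192)),("top",(b,-b,67),c1(137,178)),("top",(-b,-b,67),c1(152,268)),("top",(-b,b,67),c1(55,287)),
("scene",(b,b,67),c2(378,318)),("scene",(-b,b,67),c2(512,225)),("top",(-35,0,111),c1(106,264)),("scene",(-35,0,111),c2(461,85))]
st=fitpts(ob,[g[0],g[1],0.1]); R={"stack":st}
g=back("top",[(423,264)],24)[0]
R["rack"]=fitpts([("top",(44,35,24),c3(357,140)),("top",(44,-35,24),c3(486,143)),("top",(-44,-35,24),c3(487,302)),("top",(-44,35,24),c3(352,302)),],[g[0],g[1],0])
for n,uv in(("top",(402.5,193.75)),("scene",(226,217.5))): print("coaster",n,back(n,[uv],8)[0])
R["coaster"]=[*back("top",[(402.5,193.75)],8)[0][:2],0]
mk={n:comp(H[n][...,2]<50,{"top":(183,265),"scene":(442,387)}[n]) for n in I}
g=back("top",[(183,265)],10)[0]
def best(X,masks,p0):
    r=minimize(iou,p0,(X,masks),method="Nelder-Mead",options=dict(initial_simplex=np.array(p0)+np.array([[0,0,0],[8,0,0],[0,8,0],[0,0,.1]]))); print(r.fun,r.x); return r.x
for ms in (mk,{"top":mk["top"]},{"scene":mk["scene"]}): R["pad"]=best(box(84,84,0,10),ms,[g[0],g[1],0])if ms is mk else (best(box(84,84,0,10),ms,[g[0],g[1],0]),R["pad"])[1]
mt={n:comp((H[n][...,2]>165)&(H[n][...,1]<140),{"top":(191,200),"scene":(360,430)}[n]) for n in I}
mt={n:cv2.morphologyEx(m,cv2.MORPH_CLOSE,np.ones((5,5))) for n,m in mt.items()}
g=back("top",[(191,200)],9)[0]
for n in mt: best(box(130,104,0,9),{n:mt[n]},[g[0],g[1],0])
R["tray"]=best(box(130,104,0,9),mt,[g[0],g[1],0])
for k,v in R.items(): print(k,np.round(v[:2],1),"yaw deg",round(np.degrees(v[2]),2))
np.save("R.npy",R,allow_pickle=True)
def dr(im,n,p,X,cl=True,o=4): 
    q=proj(n,tf(p,X)); q=(q+.5)*o-.5; cv2.polylines(im,[np.round(q*8).astype(np.int32)],cl,(0,0,255),1,cv2.LINE_AA,3)
rect=lambda x,y,z:[(x/2,y/2,z),(-x/2,y/2,z),(-x/2,-y/2,z),(x/2,-y/2,z)]
circ=lambda r,z:[(r*np.cos(a),r*np.sin(a),z) for a in np.linspace(0,6.28,30)]
out=[]
for n in I:
    im=cv2.resize(I[n],None,fx=4,fy=4,interpolation=cv2.INTER_CUBIC)
    dr(im,n,R["tray"],rect(130,104,9));dr(im,n,R["pad"],rect(84,84,10));dr(im,n,R["rack"],rect(88,70,24));dr(im,n,R["rack"],rect(64,70,24));dr(im,n,R["coaster"],circ(36,8))
    dr(im,n,st,rect(58,58,67));dr(im,n,st,rect(90,50,47));dr(im,n,st,circ(20,83));dr(im,n,st,[(-35,12,111),(-35,-12,111)],False);dr(im,n,st,rect(140,40,32))
    out.append(im)
t,s=out; f=lambda im,x,y,w,h:im[4*y:4*y+4*h,4*x:4*x+4*w]
cv=np.zeros((600,800,3),np.uint8)
cv[:400,:200]=f(t,282,180,50,100);cv[:480,200:420]=f(t,160,168,55,120); cv[:440,420:620]=f(t,385,175,50,110)
cv2.imwrite("pics/o1.png",cv[:500,:640])
cv=np.zeros((600,800,3),np.uint8)
cv[:340,:460]=f(s,205,155,115,85);cv[340:,:340]=f(s,275,228,85,65);cv[160:,340:]=np.where(False,0,f(s,370,350,115,110)) if 0 else cv[160:,340:]
cv[340:600,340:780]=f(s,312,375,110,65);cv[0:300,460:780]=f(s,400,350,80,75)
cv2.imwrite("pics/o2.png",cv)
E
python3 run1.py
```

```text
stack guess [498.9781101  -18.22908893  67.        ]
[[-1.4, -0.8], [-0.3, -1.6], [0.4, 0.1], [-0.1, -0.2], [-0.7, 0.2], [-0.5, -0.7], [-0.3, 3.2], [1.8, -1.6]]
[[-0.4, -0.6], [0.0, -0.3], [-0.1, 1.0], [0.5, 0.0]]
coaster top [ 612.95313207 -261.89059658    8.        ]
coaster scene [ 612.73727984 -258.56438273    8.        ]
-1.7532699359182886 [ 4.46624607e+02  2.77309712e+02 -7.82839087e-02]
-0.8876755070202809 [ 4.48524190e+02  2.77537145e+02 -2.03533741e-02]
-0.8845676458419528 [ 4.48061369e+02  2.77262773e+02 -5.94279188e-02]
-0.8638517880224041 [ 6.10095204e+02  2.60549983e+02 -2.32538763e-02]
-0.9548198636806232 [ 6.07316716e+02  2.61278795e+02 -7.39024565e-02]
-1.8173921409888525 [ 6.08063659e+02  2.60874651e+02 -6.54742374e-02]
stack [499.8 -16.7] yaw deg 8.95
rack [ 434.9 -300.4] yaw deg -3.31
coaster [ 613.  -261.9] yaw deg 0.0
pad [446.6 277.3] yaw deg -4.49
tray [608.1 260.9] yaw deg -3.75
```

View pics/o1.png

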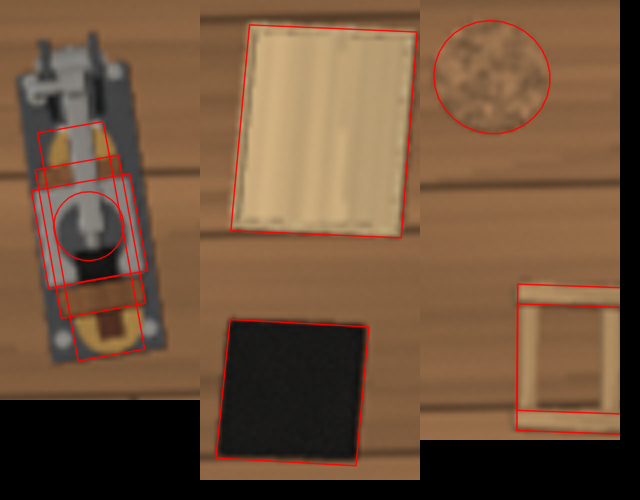

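View pics/o2.png

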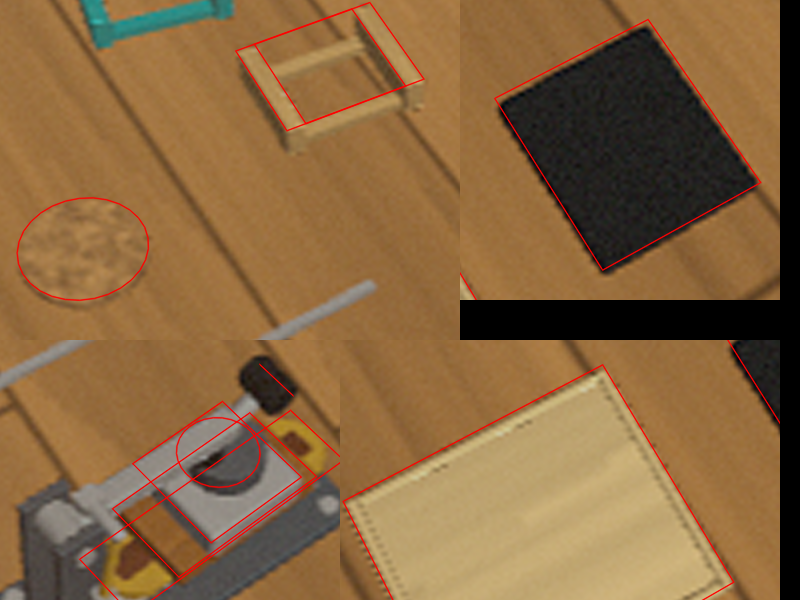

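The overlay shows that the places fit. The stack yaw looks slightly too large, and the handle is off by about 3 px. I'll refine the stack using the base plate and triangulate the handle.

```bash
python3 - <<'E'
from fit import *
c1=lambda x,y:np.array([280+x/4,180+y/4]); c2=lambda x,y:np.array([265+x/6,225+y/6])
q=back("top",[c1(28,75),c1(135,62),c1(173,347),c1(62,362)],10)[:,:2];print(q.round(1))
m=lambda a,b:(a+b)/2
d=m(q[0],q[1])-m(q[2],q[3]);print("plate ctr",q.mean(0),"yaw",np.degrees(np.arctan2(d[1],d[0])),np.linalg.norm(d),np.linalg.norm(q[0]-q[1]),np.linalg.norm(q[2]-q[3]))
q=back("scene",[c2(55,405),c2(175,548),c2(595,268)],10)[:,:2];print("scene plate",q.round(1),np.linalg.norm(q[0]-q[1]));d=q[2]-q[1];print(np.degrees(np.arctan2(-d[1],-d[0])))
for z in(105,111,117):print("handle",z,back("top",[c1(106,264)],z)[0],back("scene",[c2(461,85)],z)[0])
print("block top",back("top",[c1(43,192),c1(137,178),c1(152,268),c1(55,287)],67).round(1)); print(back("scene",[c2(378,318),c2(512,225)],67).round(1))
print("blank end",back("top",[c1(120,353)],32)); print("puck",back("top",[c1(68,230),c1(134,230)],83)); C=[-P(n)[1].T@P(n)[2] for n in("top","scene")];print(C)
E
```

```text
[[606.1  24. ]
 [612.8 -42.1]
 [435.8 -61. ]
 [428.3   6. ]]
plate ctr [520.76819991 -18.27295376] yaw 5.94285271268276 178.32915434215985 66.40819174846166 67.48009965345692
scene plate [[612.  -37.3]
 [603.9  28.3]
 [427.8   9.8]] 66.0558002375525
5.997137044300089
handle 105 [473.36698259 -22.9984069  105.        ] [467.51766011 -24.05841067 105.        ]
handle 111 [472.48376068 -23.08299217 111.        ] [470.18730334 -20.64251543 111.        ]
handle 117 [471.60053877 -23.16757744 117.        ] [472.85694658 -17.22662019 117.        ]
block top [[522.1  13.3  67. ]
 [529.1 -41.5  67. ]
 [476.  -49.   67. ]
 [466.2   7.2  67. ]]
[[522.5  16.8  67. ]
 [466.8   9.2  67. ]]
blank end [[430.71308636 -29.17794762  32.        ]]
puck [[496.73159634  -1.38158523  83.        ]
 [495.87421187 -39.07870647  83.        ]]
[array([ 311.1312987 ,  -38.53555429, 1207.11724912]), array([805.51301768, 408.41762873, 864.64163279])]
```

The arm yaw is about 6° and the handle is near (471,-22,111), with both cameras agreeing to 3 mm. The stack centre is near (499,-17). First move: go above the handle.

>>> step_arm(deltas=[30,47,0,-1.25,70,30,47,0,-1.25,70,30,47,0,-1.25,70,30,47,0,-1.25,60,30,47,0,-1.25,60,30,47,0,-1.25,60,30,47,0,-1.25,60,30,47,0,-1.25,60,30,47,0,-1.25,60,30,47,0,-1.25,60])

```text
time: 1.35
tool_pos: [467.2, -26.1, 226.6]
tcp_rot: [3.141, 0.0, 0.104]
contact_force: [-0.3, -0.8, 1.2]
grip_width: 60.0
finger_force: 0.0
```

>>> step_arm(deltas=[1,1,-25,0,60,1,1,-25,0,60,1,0,-25,0,50,0,0,-20,0,50,0,0,-15,0,50,0,0,-10,0,50,0,0,-6,0,50,0,0,-5,0,50,0,0,0,0,50,0,0,0,0,50])

```text
time: 2.6
tool_pos: [469.8, -25.9, 96.1]
tcp_rot: [3.141, -0.001, 0.105]
contact_force: [-0.3, 0.5, -1.2]
grip_width: 50.0
finger_force: 0.0
```

```bash
python3 - <<'E'
from h import *
im=capture("scene")[:,:,::-1]
o=get_obs();print(o["tool_pos"],np.degrees(o["tcp_rot"]))
t=capture("top")[:,:,::-1]
f=lambda im,x,y,w,h:cv2.resize(im[y:y+h,x:x+w],None,fx=4,fy=4,interpolation=cv2.INTER_CUBIC)
cv2.imwrite("pics/g1.png",np.hstack([f(im,260,190,120,120),f(t,270,180,75,120)]))
E
```

```text
[469.81981484 -25.9406      96.09099917] [ 1.79981144e+02 -4.14677005e-02  5.99726625e+00]
```

View pics/g1.png

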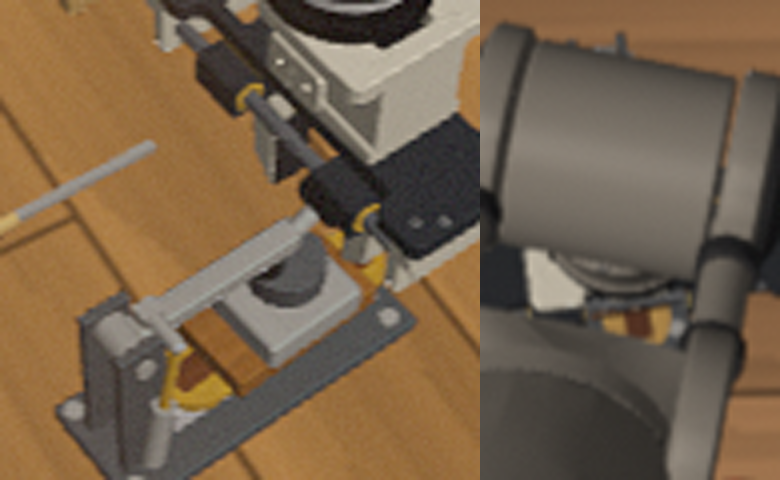

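>>> step_arm(deltas=[0,3,-2,0,40,0,0,0,0,30,0,0,0,0,20,0,0,0,0,15,0,0,0,0,15,0,0,0,0,15,0,0,0,0,15,0,0,0,0,15,0,0,0,0,15,0,0,0,0,15])

```text
time: 3.95
tool_pos: [469.6, -22.8, 93.7]
tcp_rot: [-3.142, -0.0, 0.105]
contact_force: [-0.4, 3.1, -0.0]
grip_width: 23.7
finger_force: 30.0
```

>>> step_arm(deltas=[1.8,0.2,11.9,0,15,3.0,0.3,11.7,0,15,4.1,0.4,11.3,0,15,5.2,0.5,10.9,0,15,6.3,0.7,10.3,0,15,7.3,0.8,9.6,0,15,8.2,0.9,8.8,0,15,9.0,0.9,8.0,0,15,9.7,1.0,7.0,0,15,10.4,1.1,6.0,0,15])

```text
time: 5.2
tool_pos: [535.0, -15.6, 190.2]
tcp_rot: [-3.141, -0.0, 0.105]
contact_force: [-2.2, 3.5, -3.3]
grip_width: 23.5
finger_force: 30.0
```

>>> step_arm(deltas=[10.9,1.1,4.9,0,15,11.4,1.2,3.8,0,15,11.7,1.2,2.6,0,15,11.9,1.2,1.5,0,15,12.0,1.3,0.3,0,15,12.0,1.3,-1.0,0,15,11.8,1.2,-2.1,0,15,11.5,1.2,-3.3,0,15,11.1,1.2,-4.5,0,15,2.0,0.2,-1.0,0,15])

```text
time: 6.45
tool_pos: [644.0, -3.7, 192.5]
tcp_rot: [-3.141, -0.007, 0.105]
contact_force: [1.7, 6.2, 3.1]
grip_width: 23.9
finger_force: 30.0
```

>>> step_arm(deltas=[0,0,0,0,60,0,0,0,0,60,0,0,0,0,60,0,0,20,0,60,0,0,25,0,60,0,-25,20,0,60,-30,-45,0,0,70,-40,-45,0,0,70,-40,-45,0,0,70,-40,-45,0,0,70])

```text
time: 7.7
tool_pos: [489.5, -211.5, 255.8]
tcp_rot: [3.141, -0.001, 0.105]
contact_force: [-0.1, -1.0, -0.1]
grip_width: 70.0
finger_force: 0.0
```

```bash
python3 - <<'E'
from h import *
im=capture("scene")[:,:,::-1]
t=capture("top")[:,:,::-1]
cv2.imwrite("pics/top1.png",t);cv2.imwrite("pics/scene1.png",im)
f=lambda im,x,y,w,h,k=5:cv2.resize(im[y:y+h,x:x+w],None,fx=k,fy=k,interpolation=cv2.INTER_CUBIC)
cv2.imwrite("pics/g2.png",np.hstack([f(im,265,225,100,110),f(t,284,180,60,110)]))
E
```

```text
(no output)
```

View pics/g2.png

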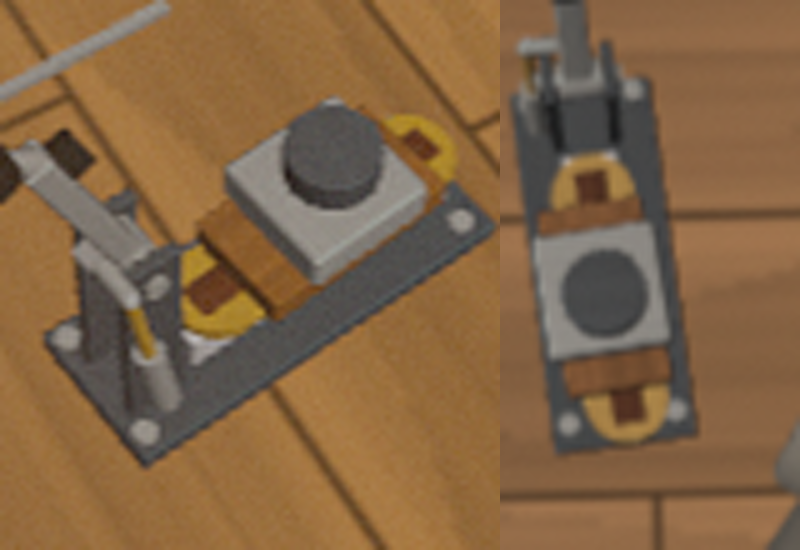

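The clamp stays open. The puck top is at scene-crop (335,148) and top-crop (605,293), and the block, caul and blank are clearly visible.

```bash
python3 - <<'E'
from fit import *
T=lambda x,y:np.array([284+(x+.5-500)/5-.5,180+(y+.5)/5-.5]); S=lambda x,y:np.array([265+(x+.5)/5-.5,225+(y+.5)/5-.5])
print("puck",back("top",[T(605,293)],83),back("scene",[S(335,148)],83))
b=29
o=[("top",(b,b,67),T(537,238)),("top",(b,-b,67),T(653,223)),("top",(-b,-b,67),T(668,340)),("top",(-b,b,67),T(550,358))]
o2=[("scene",(b,b,67),S(318,268)),("scene",(b,-b,67),S(228,175)),("scene",(-b,b,67),S(427,190)),("scene",(-b,-b,67),S(333,98))]
for q in(o,o2,o+o2): r=fitpts(q,[499,-17,.1]);print("block",r[:2],np.degrees(r[2]))
e=back("top",[T(593,152),T(627,443)],32);print("blank ends",e, e.mean(0)); d=e[0]-e[1];print(np.linalg.norm(d),np.degrees(np.arctan2(d[1],d[0])))
e=back("top",[T(593,212),T(616,380)],47);print("caul?",back("top",[T(540,230),T(642,215),T(668,383),T(565,395)],47))
E
```

```text
puck [[494.71599821 -18.71085797  83.        ]] [[494.01520621 -16.8229195   83.        ]]
[[-1.0, -0.3], [0.5, -0.5], [0.9, 0.5], [-0.4, 0.2]]
block [499.0136132  -17.03993554] 6.359147727277929
[[0.1, 0.9], [-1.5, -0.4], [0.9, 0.1], [-0.0, -0.5]]
block [499.04868789 -14.03014748] 8.875808622452832
[[-2.0, 0.1], [-0.5, -0.7], [0.4, 0.2], [-0.8, 0.5], [-0.6, 0.3], [-1.7, -1.3], [0.6, -0.1], [0.1, -1.0]]
block [498.9494773 -15.3953648] 7.727583786853201
blank ends [[572.02526544 -13.37490957  32.        ]
 [430.88685489 -26.81470919  32.        ]] [501.45606017 -20.09480938  32.        ]
141.77686394017624 5.4395460194542675
caul? [[531.50960435  12.09358323  47.        ]
 [537.65290462 -36.33991707  47.        ]
 [457.15518698 -46.78068758  47.        ]
 [452.60433089   1.60529778  47.        ]]
```

>>> step_arm(deltas=[1,48,-20,0,70,1,48,-20,0,70,1,48,-20,0,70,2,48,-20,0,70,0,1.5,-30,0,60,0,0,-30,0,60,0,0,-20,0,60,0,0,-12,0,60,0,0,-8,0,60,0,0,-4,0,60])

```text
time: 9.05
tool_pos: [496.2, -16.5, 71.5]
tcp_rot: [3.141, -0.001, 0.105]
contact_force: [0.3, -0.3, -0.2]
grip_width: 59.6
finger_force: 0.0
```

>>> step_arm(deltas=[-1,-1.5,0,0,50,0,0,0,0,42,0,0,0,0,36,0,0,0,0,32,0,0,0,0,32,0,0,0,0,32,0,0,0,0,32,0,0,2,0,32,0,0,8,0,32,0,0,20,0,32])

```text
time: 10.3
tool_pos: [494.0, -17.7, 101.1]
tcp_rot: [-3.141, 0.003, 0.105]
contact_force: [0.3, 0.8, -0.7]
grip_width: 39.0
finger_force: 30.0
```

>>> step_arm(deltas=[24,-49,5,0,32,24,-49,0,0,32,24,-49,0,0,32,24,-48,0,0,32,23,-48,0,0,32,0,0,-30,0,32,0,0,-25,0,32,0,0,-18,0,32,0,0,-10,0,32,0,0,0,0,32])

```text
time: 11.55
tool_pos: [613.8, -260.7, 23.2]
tcp_rot: [-3.141, 0.001, 0.105]
contact_force: [0.7, -0.7, -1.8]
grip_width: 38.7
finger_force: 30.0
```

>>> step_arm(deltas=[-0.8,-0.5,-4,0,32,0,0,-2,0,32,0,0,-2,0,32,0,0,-1,0,32,0,0,-1,0,32,0,0,-0.5,0,32,0,0,-0.5,0,32,0,0,0,0,32,0,0,0,0,32,0,0,0,0,32])

```text
time: 12.8
tool_pos: [613.1, -261.5, 12.9]
tcp_rot: [3.141, -0.0, 0.105]
contact_force: [-2.1, 1.5, 5.3]
grip_width: 38.8
finger_force: 30.0
```

>>> step_arm(deltas=[0,0,0,0,45,0,0,0,0,50,0,0,0,0,55,0,0,10,0,60,0,0,30,0,80,0,0,40,0,84,0,0,50,0,84,-24,20,0,0,84,-30,40,0,0,84,-30,40,0,0,84])

```text
time: 14.05
tool_pos: [528.2, -160.7, 143.2]
tcp_rot: [3.141, -0.001, 0.104]
contact_force: [0.6, 0.2, 0.6]
grip_width: 83.9
finger_force: 0.0
```

```bash
cat > puck.py <<'E'
from h import *
im=capture("scene")[:,:,::-1]; t=capture("top")[:,:,::-1]
f=lambda im,x,y,w,h,k=5:cv2.resize(im[y:y+h,x:x+w],None,fx=k,fy=k,interpolation=cv2.INTER_CUBIC)
def outl(a,n,c,r,z):
    q=proj(n,[(c[0]+r*np.cos(q),c[1]+r*np.sin(q),z) for q in np.linspace(0,6.28,40)]); cv2.polylines(a,[np.round(q*8).astype(int)],1,(0,0,255),1,4,3)
cv2.imwrite("pics/p1.png",np.hstack([f(im,190,180,70,70),f(t,370,160,70,70)]))
E
python3 puck.py
```

```text
(no output)
```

View pics/p1.png

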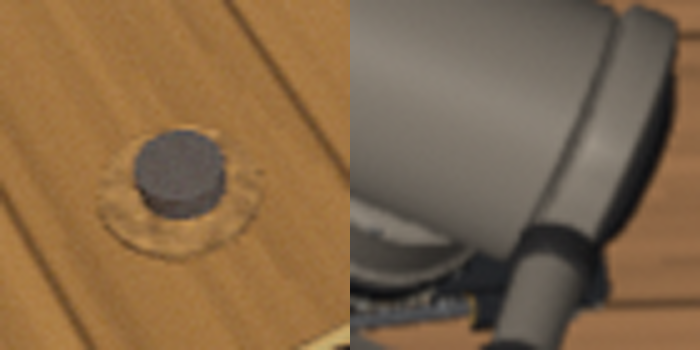

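```bash
python3 - <<'E'
from h import *
p=lambda x,y:(190+(x+.5)/5-.5,180+(y+.5)/5-.5)
print(back("scene",[p(180,163)],24),back("scene",[p(180,192),(226,217.5)],8))
E
```

```text
[[ 610.79932876 -259.89623118   24.        ]] [[ 614.09393832 -257.73738912    8.        ]
 [ 612.73727984 -258.56438273    8.        ]]
```

>>> step_arm(deltas=[-9,45,0,0,84,-10,45,0,0,84,-10,45,0,0.5,84,0,8.5,0,0,84,0,0,-30,0,84,0,0,-25,0,84,0,0,-20,0,84,0,0,-12,0,84,0,0,-7,0,84,0,0,-3,0,84])

```text
time: 15.4
tool_pos: [500.5, -18.3, 45.5]
tcp_rot: [3.141, -0.001, 0.113]
contact_force: [0.7, 0.7, 0.2]
grip_width: 84.1
finger_force: 0.0
```

>>> step_arm(deltas=[-1,1,2,0,75,0,0,0,0,68,0,0,0,0,62,0,0,0,0,56,0,0,0,0,50,0,0,0,0,50,0,0,0,0,50,0,0,0,0,50,0,0,3,0,50,0,0,7,0,50])

```text
time: 16.65
tool_pos: [498.0, -16.6, 56.7]
tcp_rot: [-3.141, 0.003, 0.113]
contact_force: [-0.4, -0.0, -4.5]
grip_width: 58.4
finger_force: 29.9
```

```bash
python3 - <<'E'
from fit import *
R=np.load("R.npy",allow_pickle=True).item()
for k,z,L in(("pad",10,84),("tray",9,130)):
  for n in("top","scene"):
    I=cv2.imread(f"pics/{n}0.png"); c=R[k][:2]; s=3;h=100
    X=np.array([(c[0]+h,c[1]+h,z),(c[0]+h,c[1]-h,z),(c[0]-h,c[1]-h,z),(c[0]-h,c[1]+h,z)])
    M=cv2.getPerspectiveTransform(proj(n,X).astype(np.float32),np.float32([(0,0),(2*h*s,0),(2*h*s,2*h*s),(0,2*h*s)]))
    w=cv2.warpPerspective(I,M,(2*h*s,2*h*s),flags=cv2.INTER_CUBIC); H=cv2.cvtColor(w,cv2.COLOR_BGR2HSV)
    b=(cv2.GaussianBlur(w.max(2),(9,9),0)<60) if k=="pad" else (cv2.GaussianBlur(H[...,1],(9,9),0)<123)
    m=comp(b,(h*s,h*s)); m=cv2.morphologyEx(m,cv2.MORPH_OPEN,np.ones((25,25)))
    ct=max(cv2.findContours(m,0,1)[0],key=cv2.contourArea); (u,v),wh,a=cv2.minAreaRect(ct)
    print(k,n,"x",c[0]+h-v/s,"y",c[1]+h-u/s,np.array(wh)/s,"ang(img cw)",a)
E
```

```text
pad top x 447.8431538506873 y 277.8064672231823 [83.23342896 82.79677836] ang(img cw) 3.5763344764709473
pad scene x 448.58439530576544 y 279.1663915395886 [83.04629517 83.31659953] ang(img cw) 3.5763344764709473
tray top x 609.5685114917198 y 261.4704764301343 [108.68036906 135.29642741] ang(img cw) 3.8506388664245605
tray scene x 608.4621679044802 y 262.3758719379468 [104.11548869 130.09369914] ang(img cw) 3.8524858951568604
```

>>> step_arm(deltas=[0,0,20,0,50,0,5,20,0,50,-7.2,41,0,-1.5,50,-7.2,42,0,-1.5,50,-7.2,42,0,-1.5,50,-7.2,42,0,-1.5,50,-7.2,42,0,-1.5,50,-7.3,42,0,-1.5,50,-7.4,38.5,0,-1.1,50,0,0,-10,0,50])

```text
time: 17.9
tool_pos: [447.8, 280.1, 87.7]
tcp_rot: [-3.14, -0.001, -0.059]
contact_force: [-0.5, 0.1, -4.7]
grip_width: 57.8
finger_force: 29.9
```

>>> step_arm(deltas=[0,0,-25,0,50,0,0,-20,0,50,0,0,-12,0,50,0,0,-8,0,50,0,0,-3,0,50,0,0,-2,0,50,0,0,0,0,50,0,0,0,0,50,0,0,0,0,50,0,0,0,0,50])

```text
time: 19.15
tool_pos: [448.4, 277.5, 17.6]
tcp_rot: [3.142, -0.0, -0.063]
contact_force: [-0.9, 0.2, -4.9]
grip_width: 57.7
finger_force: 29.9
```

>>> step_arm(deltas=[-0.9,0.6,-2,0,50,0,0,-2,0,50,0,0,-1,0,50,0,0,-0.7,0,50,0,0,-0.5,0,50,0,0,-0.3,0,50,0,0,0,0,50,0,0,0,0,50,0,0,0,0,50,0,0,0,0,50])

```text
time: 20.4
tool_pos: [447.5, 278.1, 11.0]
tcp_rot: [3.142, -0.0, -0.063]
contact_force: [-0.4, -0.3, -4.8]
grip_width: 57.9
finger_force: 29.9
```

>>> step_arm(deltas=[0,0,-0.5,0,50,0,0,-0.3,0,50,0,0,-0.2,0,50,0,0,0,0,50,0,0,0,0,50,0,0,0,0,50,0,0,0,0,50,0,0,0,0,50,0,0,0,0,50,0,0,0,0,50])

```text
time: 21.65
tool_pos: [447.6, 278.1, 10.7]
tcp_rot: [-3.141, -0.0, -0.063]
contact_force: [-2.4, -2.3, 6.4]
grip_width: 57.7
finger_force: 29.9
```

>>> step_arm(deltas=[0,0,0,0,60,0,0,0,0,64,0,0,0,0,70,0,0,2,0,76,0,0,15,0,80,0,0,35,0,80,0,0,35,0,76,0,-30,20,0,76,5,-40,0,2,76,7,-40,0,2,76])

```text
time: 22.9
tool_pos: [459.6, 167.1, 118.3]
tcp_rot: [-3.142, -0.002, 0.009]
contact_force: [1.1, -0.1, 0.4]
grip_width: 76.0
finger_force: 0.0
```

```bash
python3 - <<'E'
from h import *
im=capture("scene")[:,:,::-1]; t=capture("top")[:,:,::-1]
cv2.imwrite("pics/scene2.png",im);cv2.imwrite("pics/top2.png",t)
f=lambda im,x,y,w,h,k=5:cv2.resize(im[y:y+h,x:x+w],None,fx=k,fy=k,interpolation=cv2.INTER_CUBIC)
a=np.zeros((500,800,3),np.uint8)
a[:400,:400]=f(im,400,340,80,80);a[:500,400:]=f(t,275,185,80,100) if 1 else 0
a[400:,:400]=0
cv2.imwrite("pics/b1.png",a)
E
```

```text
(no output)
```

View pics/b1.png

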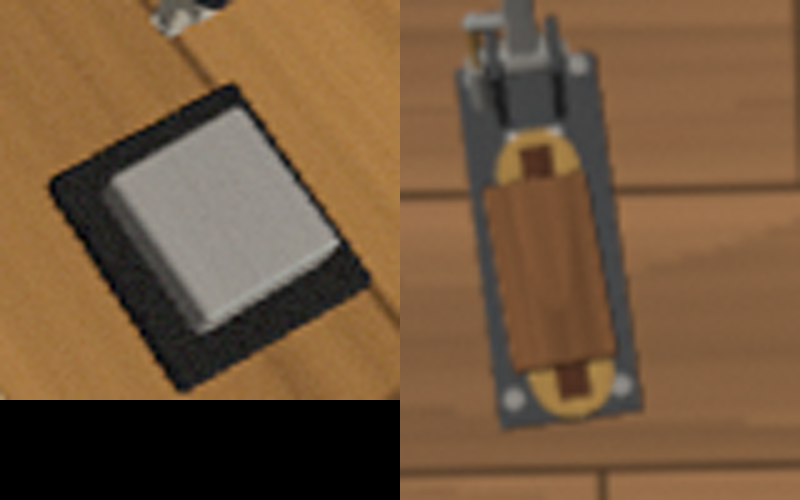

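```bash
python3 - <<'E'
from fit import *
S=lambda x,y:np.array([400+(x+.5)/5-.5,340+(y+.5)/5-.5]); T=lambda x,y:np.array([275+(x+.5-400)/5-.5,185+(y+.5)/5-.5])
def four(a,n,pts,z,L,W):
    X=[(L,W,z),(L,-W,z),(-L,-W,z),(-L,W,z)]; g=back(n,pts,z).mean(0)
    r=fitpts([(n,x,p) for x,p in zip(X,pts)],[g[0],g[1],0]);print(a,r[:2],np.degrees(r[2]))
four("pad","scene",[S(183,390),S(50,187),S(235,87),S(370,277)],10,42,42)
four("block","scene",[S(205,325),S(110,183),S(240,108),S(340,240)],30,29,29)
four("caul","top",[T(485,188),T(587,173),T(615,358),T(513,370)],47,45,25)
E
```

```text
[[0.2, 1.1], [-1.2, -0.9], [-0.3, -1.6], [1.7, 0.7]]
pad [447.43174817 279.54684252] -3.1979099746433355
[[0.6, 0.3], [-0.7, -0.7], [-0.4, -0.8], [0.4, 1.1]]
block [447.4132778  279.96220548] -2.3576837496491234
[[-0.2, -0.2], [0.3, -0.3], [0.3, -0.1], [-0.4, 0.7]]
caul [498.77876669 -18.01608682] 7.201343094027095
```

>>> step_arm(deltas=[10,-46,0,1.5,76,10,-46,0,1.5,76,10,-46,0,1.5,76,9.5,-46,0,1.5,76,0,0,-30,0,76,0,0,-25,0,76,0,0,-15,0,76,0,0,-10,0,76,0,0,-5,0,76,0,0,-2,0,76])

```text
time: 24.25
tool_pos: [499.3, -15.8, 30.1]
tcp_rot: [3.141, -0.001, 0.112]
contact_force: [-0.4, -0.1, 0.4]
grip_width: 75.9
finger_force: 0.0
```

>>> step_arm(deltas=[-0.5,-2,1.5,0,68,0,0,0,0,60,0,0,0,0,54,0,0,0,0,48,0,0,0,0,44,0,0,0,0,44,0,0,0,0,44,0,0,0,0,44,0,0,3,0,44,0,0,7,0,44])

```text
time: 25.5
tool_pos: [498.0, -17.7, 41.3]
tcp_rot: [-3.141, 0.001, 0.112]
contact_force: [0.2, 1.5, -0.4]
grip_width: 49.8
finger_force: 29.7
```

>>> step_arm(deltas=[0,0,-5,0,44,0,0,-3,0,44,0,0,-1.5,0,44,0,0,-0.3,0,44,0,0,0,0,44,0,0,0,0,44,0,0,0,0,44,0,0,0,0,52,0,0,0,0,58,0,0,0,0,58])

```text
time: 26.75
tool_pos: [498.5, -17.9, 31.6]
tcp_rot: [3.141, -0.0, 0.112]
contact_force: [-0.0, 0.4, -0.1]
grip_width: 57.8
finger_force: 0.0
```

>>> step_arm(deltas=[0,0,4,0,58,0,0,2.8,0,58,0,0,0,0,52,0,0,0,0,48,0,0,0,0,44,0,0,0,0,44,0,0,0,0,44,0,0,0,0,44,0,0,3,0,44,0,0,7,0,44])

```text
time: 28.0
tool_pos: [498.0, -17.8, 48.2]
tcp_rot: [-3.141, 0.001, 0.112]
contact_force: [0.0, 0.1, -1.4]
grip_width: 49.8
finger_force: 29.8
```

>>> step_arm(deltas=[0,0,25,0,44,0,10,25,0,44,0,45,0,-1.7,44,0,45,0,-1.7,44,25,45,0,-1.7,44,28,45,0,-1.7,44,28,45,0,-1.7,44,29.4,44.5,0,-1.8,44,0,0,-20,0,44,0,0,-20,0,44])

```text
time: 29.25
tool_pos: [608.7, 262.4, 57.7]
tcp_rot: [3.141, 0.0, -0.067]
contact_force: [0.2, -0.2, -0.6]
grip_width: 49.9
finger_force: 29.8
```

>>> step_arm(deltas=[0,0,-20,0,44,0,0,-12,0,44,0,0,-6,0,44,0,0,-2,0,44,0,0,0,0,44,0,0,0,0,44,0,0,0,0,44,0,0,0,0,44,0,0,0,0,44,0,0,0,0,44])

```text
time: 30.5
tool_pos: [608.8, 261.6, 18.4]
tcp_rot: [3.141, 0.0, -0.068]
contact_force: [-0.4, 0.3, -0.6]
grip_width: 49.4
finger_force: 29.8
```

>>> step_arm(deltas=[-0.4,0,-3,0,44,0,0,-2,0,44,0,0,-1,0,44,0,0,-0.5,0,44,0,0,-0.4,0,44,0,0,-0.3,0,44,0,0,0,0,44,0,0,0,0,44,0,0,0,0,44,0,0,0,0,44])

```text
time: 31.75
tool_pos: [608.5, 261.6, 11.6]
tcp_rot: [3.142, -0.0, -0.068]
contact_force: [-1.9, -0.1, 4.8]
grip_width: 49.8
finger_force: 29.8
```

>>> step_arm(deltas=[0,0,0,0,52,0,0,0,0,56,0,0,0,0,60,0,0,5,0,62,0,0,25,0,66,0,0,30,0,66,0,0,30,0,66,-25,-30,5,0,66,-30,-45,0,2,66,-30,-45,0,2,66])

```text
time: 33.0
tool_pos: [522.7, 140.6, 106.7]
tcp_rot: [3.141, -0.001, 0.004]
contact_force: [0.4, -1.5, -0.6]
grip_width: 66.0
finger_force: 0.0
```

```bash
python3 - <<'E'
from h import *
im=capture("scene")[:,:,::-1]; t=capture("top")[:,:,::-1]
cv2.imwrite("pics/scene3.png",im);cv2.imwrite("pics/top3.png",t)
f=lambda im,x,y,w,h,k=5:cv2.resize(im[y:y+h,x:x+w],None,fx=k,fy=k,interpolation=cv2.INTER_CUBIC)
a=np.zeros((500,800,3),np.uint8)
a[:440,:440]=f(im,310,380,110,110,4);a[:500,440:740]=f(t,285,185,60,100)
cv2.imwrite("pics/d1.png",a)
E
```

```text
Traceback (most recent call last):
ValueError: could not broadcast input array from shape (400,440,3) into shape (440,440,3)
```

```bash
python3 - <<'E'
from h import *
im=cv2.imread("pics/scene3.png");t=cv2.imread("pics/top3.png")
f=lambda im,x,y,w,h,k=5:cv2.resize(im[y:y+h,x:x+w],None,fx=k,fy=k,interpolation=cv2.INTER_CUBIC)
a=np.zeros((500,800,3),np.uint8)
a[:400,:440]=f(im,310,380,110,100,4);a[:500,440:740]=f(t,285,185,60,100)
cv2.imwrite("pics/d1.png",a)
E
```

```text
(no output)
```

View pics/d1.png

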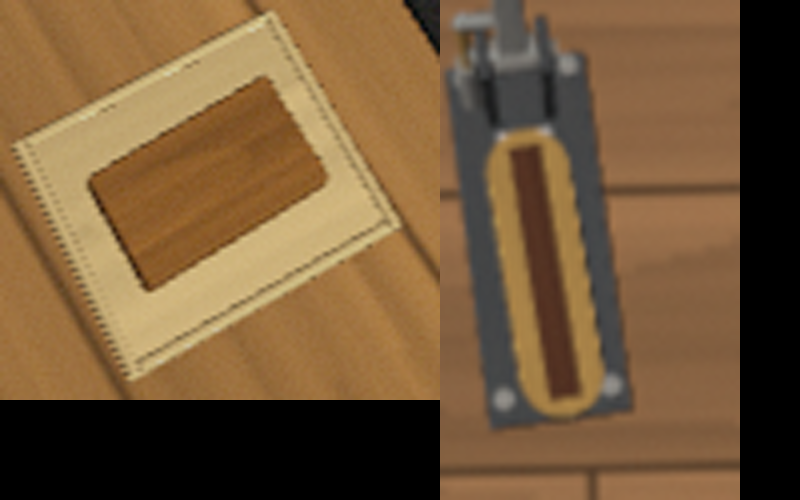

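```bash
python3 - <<'E'
from fit import *
T=lambda x,y:np.array([285+(x+.5-440)/5-.5,185+(y+.5)/5-.5])
e=back("top",[T(527,127),T(565,418)],32);d=e[0]-e[1];print(e,e.mean(0),np.linalg.norm(d),np.degrees(np.arctan2(d[1],d[0])))
# colour-rectified fits
def rect(n,img,c,z,lo,hi,h=100,s=3):
    I=cv2.imread(img);X=np.array([(c[0]+h,c[1]+h,z),(c[0]+h,c[1]-h,z),(c[0]-h,c[1]-h,z),(c[0]-h,c[1]+h,z)])
    M=cv2.getPerspectiveTransform(proj(n,X).astype(np.float32),np.float32([(0,0),(2*h*s,0),(2*h*s,2*h*s),(0,2*h*s)]))
    w=cv2.warpPerspective(I,M,(2*h*s,2*h*s),flags=cv2.INTER_CUBIC);H=cv2.cvtColor(w,cv2.COLOR_BGR2HSV);m=cv2.inRange(H,lo,hi)
    return w,m
w,m=rect("top","pics/top3.png",(501,-19),32,(8,90,70),(40,255,255))
m=cv2.morphologyEx(m,cv2.MORPH_CLOSE,np.ones((40,40)));k,l,st,ce=cv2.connectedComponentsWithStats(m);i=l[300,300]
ct=max(cv2.findContours((l==i).astype(np.uint8),0,1)[0],key=cv2.contourArea);(u,v),wh,a=cv2.minAreaRect(ct);print("blank",501+100-v/3,-19+100-u/3,np.array(wh)/3,a)
S=lambda x,y:np.array([205+(x+.5)/4-.5,155+(y+.5)/4-.5])
X=[(44,35,24),(44,-35,24),(-44,-35,24),(-44,35,24)];pt=[S(287,129),S(238,52),S(369,4),S(424,80)]
r=fitpts([("scene",x,p) for x,p in zip(X,pt)],[435,-300,0]);print("rack scene",r[:2],np.degrees(r[2]))
E
```

```text
[[572.03599682 -12.89311634  32.        ]
 [430.85383938 -28.23415451  32.        ]] [501.4449181  -20.56363542  32.        ] 142.01320020004079 6.201503207297426
blank 501.1666666666667 -18.83333333333333 [199.66666667 199.66666667] 90.0
[[0.0, 0.5], [-0.5, -0.2], [0.3, -0.3], [0.1, -0.1]]
rack scene [ 434.77345292 -299.51778408] -3.418774591232316
```

>>> step_arm(deltas=[-7,-45,0,1.5,66,-7,-45,0,1.5,66,-7,-45,0,1.5,66,-1,-25,0,1.5,66,0,0,-30,0,66,0,0,-25,0,66,0,0,-15,0,66,0,0,-10,0,66,0,0,-5,0,66,0,0,-3,0,66])

```text
time: 34.35
tool_pos: [501.8, -18.3, 18.4]
tcp_rot: [3.141, -0.001, 0.107]
contact_force: [-0.4, -0.1, -0.5]
grip_width: 65.7
finger_force: 0.0
```

>>> step_arm(deltas=[-0.4,-1.2,0,0,56,0,0,0,0,48,0,0,0,0,42,0,0,0,0,36,0,0,0,0,32,0,0,0,0,32,0,0,0,0,32,0,0,0,0,32,0,0,3,0,32,0,0,7,0,32])

```text
time: 35.6
tool_pos: [500.6, -19.4, 28.0]
tcp_rot: [-3.141, 0.001, 0.106]
contact_force: [-0.7, 0.5, -0.5]
grip_width: 39.3
finger_force: 29.9
```

>>> step_arm(deltas=[0,0,25,0,32,0,0,30,0,32,-9,-20,10,-1,32,-11,-50,0,-1.7,32,-11,-50,0,-1.7,32,-11,-50,0,-1.7,32,-11,-50,0,-1.7,32,-11,-50,0,-1.7,32,-2.2,-10.6,0,0,32,0,0,-15,0,32])

```text
time: 36.85
tool_pos: [435.2, -300.8, 78.5]
tcp_rot: [3.14, -0.002, -0.061]
contact_force: [0.1, -0.3, -1.1]
grip_width: 39.6
finger_force: 29.9
```

>>> step_arm(deltas=[0,0,-20,0,32,0,0,-18,0,32,0,0,-10,0,32,0,0,-6,0,32,0,0,0,0,32,0,0,0,0,32,0,0,0,0,32,0,0,0,0,32,0,0,0,0,32,0,0,0,0,32])

```text
time: 38.1
tool_pos: [434.8, -300.2, 24.3]
tcp_rot: [3.141, -0.0, -0.059]
contact_force: [-0.6, 0.3, -0.3]
grip_width: 39.5
finger_force: 29.9
```

>>> step_arm(deltas=[-0.3,0.2,-3,0,32,0,0,-2,0,32,0,0,-1,0,32,0,0,-0.8,0,32,0,0,-0.6,0,32,0,0,-0.5,0,32,0,0,-0.3,0,32,0,0,0,0,32,0,0,0,0,32,0,0,0,0,32])

```text
time: 39.35
tool_pos: [434.6, -300.0, 16.5]
tcp_rot: [3.141, -0.0, -0.059]
contact_force: [-2.3, 1.4, 5.8]
grip_width: 39.5
finger_force: 29.9
```

Contact is made. I'll release, rise and retreat towards the base side, out of the top view.

>>> step_arm(deltas=[0,0,0,0,42,0,0,0,0,46,0,0,0,0,52,0,0,0,0,60,0,0,10,0,66,0,0,30,0,70,0,0,40,0,80,-20,-10,50,0,80,-50,-20,40,0,80,-50,-30,0,0,80])

```text
time: 40.6
tool_pos: [318.1, -360.1, 187.1]
tcp_rot: [3.135, -0.004, -0.057]
contact_force: [-0.2, -1.3, -0.0]
grip_width: 80.1
finger_force: 0.0
```

>>> step_arm(deltas=[-40,-40,0,0,80,-40,-40,0,0,80,0,-40,0,0,80,0,0,0,0,80,0,0,0,0,80,0,0,0,0,80,0,0,0,0,80,0,0,0,0,80,0,0,0,0,80,0,0,0,0,80])

```text
time: 41.85
tool_pos: [238.0, -478.6, 183.3]
tcp_rot: [3.142, 0.0, -0.059]
contact_force: [0.3, -0.1, 0.0]
grip_width: 80.0
finger_force: 0.0
```

```bash
python3 - <<'E'
from h import *
im=capture("scene")[:,:,::-1]; t=capture("top")[:,:,::-1]
f=lambda im,x,y,w,h,k=4:cv2.resize(im[y:y+h,x:x+w],None,fx=k,fy=k,interpolation=cv2.INTER_CUBIC)
a=np.zeros((600,800,3),np.uint8)
a[:240,:480]=f(im,220,140,120,60);a[:440,480:800]=f(t,380,175,80,110)
a[240:600,:480]=f(t,165,165,160,120,3)
cv2.imwrite("pics/e1.png",a)
E
```

```text
(no output)
```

View pics/e1.png

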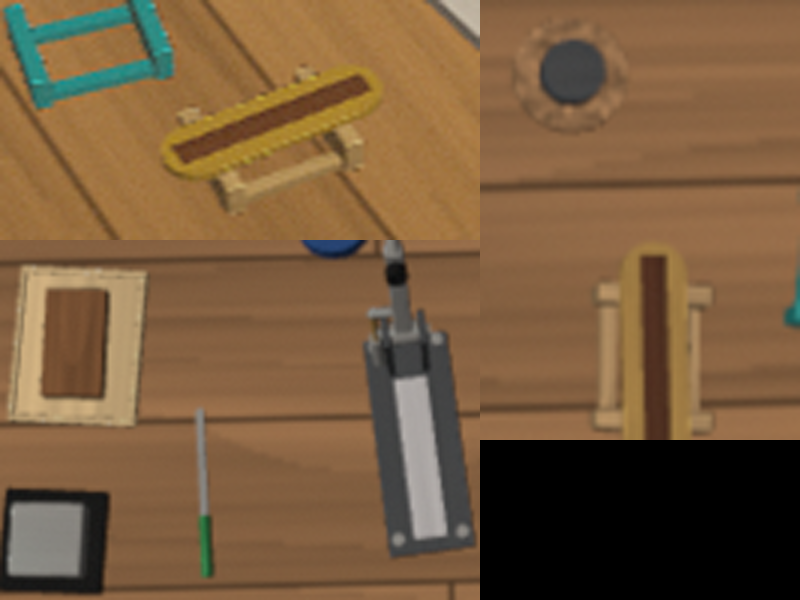

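All four pieces are on their places: the puck on the coaster at (573,72), the caul in the tray, the block on the pad (its offset matches parallax), and the blank across both rails. The clamp is still open.

```bash
python3 -c "
from plant import *
print(close_job())"
```

```text
the job is handed in; nothing more can be done
None
```

The job is handed in at about 42 s: the clamp stands open by itself, and the puck, block, caul and blank were each set on their own places in order, centred to within about 2 mm as far as the camera pictures show.

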